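Hook the dropped tape clip out from under the guard and snap it into its dock

TASK

The steel tape clip has slid along the gutter under the fixed wire guard. Using only the hooked rod on the clip, reach under the guard, draw the clip out along the gutter into the dock and pull it firmly but gently until both orange catches have sprung shut behind it; then put the rod back where it lay, standing on its handle. Do not touch the clip with the gripper, do not pull or press hard on the clip or the guard, and leave the pencil, compass box and counters alone.

Things in the scene. Friction and masses are not known exactly. Their poses are not given: they have to be found in the camera images.
- desk: Fixed blue plastic lap desk made of a jerrican lid, 380 (x) by 580 (y) mm, rim 6 mm high. Origin: centre of its underside, 18 mm below its flat top. A white gutter with 12 mm high walls runs along the desk's y axis at x = 0: inside 40 mm wide from y = 205 mm (end wall) to 75, then a funnel narrowing to 29 mm at y = 42, then the catches and the dock.
- dock (a point): On the desk's top, at desk x = 0, y = 0, same axes: where the clip's centre is when home. White cheeks 29 mm apart (outside 45 mm) from y = 19 to -36 mm; catch housing out to x = +-36 mm from y = 18 to 43. Nothing here is over 12 mm high: the rod can pass above.
- stop (a point): Face of the sprung black rubber pad at the dock's -y end, 18.5 mm from the dock point, 10 mm high, facing +y. It gives 1 mm per 5 N (10 mm at most) and presses the homed clip back against the catches with a few newtons.
- guard: Fixed cage of thin steel wires over the gutter, part of the desk, same origin and axes. It covers y = 62 to 215 mm and x = -33 to 33 mm; roof underside 70 mm above the desk's top. Only its -y end (towards the dock) is open. Roof wires 18 mm apart: the clip shows through but no finger fits.
- clip: Steel tape clip, a folded U of sheet, 26 (x) by 40 (y) by 13 (z) mm, about 40 g. Origin: centre of its underside. Its y axis points along the gutter, away from the dock (within 0.12 rad), to its folded closed end at y = +20 mm; the hook pulls there, from behind. It starts in the gutter under the guard and slides easily until it meets the catches.
- rod: Hooked rod, 162 g, standing on the flat base of its red box handle, 70 (x) by 22 (y) by 38 (z) mm, on the robot's side of the desk, x axis along the desk's y within 0.15 rad. Origin: centre of the base. A telescopic metal rod, 8 mm thick (6 mm past x = 160 mm), runs to +x, its axis 28 mm above the base, and ends in the hook. It balances inside the handle.
- rod_front (a point): Point where the metal rod leaves the handle: x = 35 mm, z = 28 mm of the rod. The yellow flat hook, 8 mm wide and 4 mm thick, points down from the rod's far end to 1.5 mm above base level. Its pulling face is 180 mm ahead of this point with the rod pushed in and up to 40 mm more pulled out: this differs each time, is not reported, and holds up to 50 N.
- catch_left (a joint): Sprung orange catch on the dock's -x side, m: 0 = sprung in (shut), up to 0.009 pushed aside. Lead-in slope from desk y = 40 to 26 mm, square back at y = 20.5; shut, the two noses leave a 17 mm gap for the hook. The clip pushes each aside about 4.5 mm; both spring shut behind its closed end when it is home.
- catch_right (a joint): The same catch on the dock's +x side. Drawing the clip past the catches and onto the pad takes 2 to 4 N, at high friction up to 7 N; pushing it on against the pad until they shut about 4 to 6 N. More pull then only compresses the pad; the thin clip bends, or the hook slips off it, above 10 N.
- pencil: Yellow mechanical pencil with push button, 135 mm long, 9 mm thick, a loose bystander on the desk. Origin: underside, near the middle; x axis along it.
- compass_box: White plastic compass box with clasp, 110 by 50 by 20 mm, a loose bystander. Origin: centre of its underside.
- counter_a: Light wooden counter, 28 mm across, 8 mm thick, a loose bystander. Origin: centre of its underside.
- counter_b: Dark wooden counter, 28 mm across, 8 mm thick, a loose bystander. Origin: centre of its underside.
There are look-alikes about, which are no part of the job. What is meant by the clip is not turquoise, and is the larger of those in its own colour.

How it is judged (in metres and radians):
On the way:
1. the clip is drawn out by the rod and is home in the dock, both catches shut behind it (value of joint each of catch_left, catch_right below 0.002 m and y of clip in the frame of desk between -0.006 and 0.004 m and x of clip in the frame of desk between -0.005 and 0.005 m and z of clip in the frame of desk below 0.022 m), for 0.2 s.
At the end, for the whole second after the job is handed in: The clip rests in the dock (centre within 5 mm of x = 0, y from -6 to +4 mm of the desk), both catches below 2 mm. The rod rests upright (0.1 rad) on its handle on the desk, within 40 mm of its start and 0.35 rad of the desk's y axis (all of step 1 and distance of rod from where it was at the start of the episode below 0.04 m and angle between the x axis of rod and the y axis of desk, either way round below 0.35 rad and angle between rod's own z axis and vertical below 0.1 rad and z of rod in the frame of desk below 0.022 m and linear speed of each of rod, clip below 0.02 m/s); the robot touches nothing.
It fails at once if the gripper or arm touches the clip (contact force between any of the fingers, the arm and clip above 0.5 N).
It fails at once if the rod pulls or presses on the clip with more than 10 N (contact force between rod and clip above 10 N).
It fails at once if the guard is pushed with more than 8 N (contact force between guard and anything else above 8 N).
It fails at once if the pencil, compass box or a counter is moved by more than 15 mm (distance of any of pencil, compass_box, counter_a, counter_b from where it was at the start of the episode above 0.015 m).
It also fails if it takes over 64 s, if anything falls off the work surface, if the arm or the gripper's body presses on something with over 40 N, if the wrist force passes 120 N, or if a joint passes its speed limit or range.

ROBOT

A 6-joint arm with a two-finger parallel gripper is mounted at the origin on the work surface. World frame = base frame: x ahead of the robot, y to its left, z up, the work surface at z = 0. Lengths are in m, angles in degrees, forces in N, time in s.
With the tool pointing down it reaches from about 0.25 to 0.725 m from the base axis. Payload 9.7 kg.
Tool frame: the origin (TCP) lies midway between the tips of the shut fingers; the grasp point (between the pads) lies 19 mm behind it; z points along the fingers, y is the line along which they close (so a half turn about z gives the same grasp; the last joint's range is limited). The gripper opens to 85 mm and grips with 20 to 120 N. Pads are 22 mm wide; open, the fingers measure 114 mm over their backs; the gripper's body (76 mm by 85 mm) begins 54 mm behind the grasp point. The pads swing forward as they close: fully open they stand 13 mm farther back than shut.
Start: joints at [76.375, 4.979, 10.078, 95.1, 0, 90], TCP at [0.13, 0.535, 0.203] pointing down, gripper open.
Joint ranges: [-179.16, 179.16], [-48.56, 103.87], [-65.8, 70.77], [-126.05, 130.52], [-82.76, 87.17], [-180, 180]. Speed limits (degrees/s): [127.2, 127.2, 147.25, 180, 180, 180].

INTERFACE

Orientations are given as [roll, pitch, yaw] about the fixed x, y, z axes, in that order (R = Rz(yaw) Ry(pitch) Rx(roll)).
In Python, from workcell import bot gives the robot as it stands.
- The arm moves only by the shell command python3 -m crank 'ROWS' [FORCE]. ROWS is JSON, a list of rows, each an object with "gripper": the finger opening in mm, from 0 to 85.4; "travel": the shift along the tool's x, y, z in mm, a list of three; "twist": the turn, a rotation vector about the tool's x, y, z in rad, a list of three. In form: [{"gripper": gripper, "travel": [tx, ty, tz], "twist": [rx, ry, rz]}, ...]. A call has 1 to 12 rows; each row shifts and turns the commanded pose from where the row before left it, along the tool's axes as they then stand; what a row does not reach is not made up. A row lasts 1/8 s, in which the tool goes at most 62.5 mm and 10.7 degrees, less where a joint would pass 70% of its speed; a pose out of reach is approached as far as the arm can. A call is refused whole if a number of a shift passes 62.5 or a number of a turn 0.188, either way. A call with a gripper value outside its range is refused whole. The fingers move at their own pace and stop on an object; FORCE is the grip in N (left out, the last holds). Time passes only in rows, so rows that do not move let the fingers close. It gives the time, the measured TCP pose, the force, the opening and the grip force at its end, in the units of the state.
- bot.get_obs(): the state, without advancing time (a new reading comes with each control period).
- bot.camera(name): name is "side" or "top"; returns the picture (420x560x3 uint8, red, green, blue); there is no depth.
- bot.calibration(name): a dict with "vfov" (degrees; the focal length in pixels is half the picture's height over the tangent of half this angle, whatever the lens; pixels are square), "cx", "cy" (the principal point, pixels), "k1" (the pictures are not rectified: a ray, as slopes to the right and down, at radius r is drawn at 1 + k1 r^2 times it, then the intrinsics apply), "camera_from_world" (4x4, takes a point from world to camera coordinates). Camera axes: x right, y down, z forward; pixel columns grow to the right and rows downward; lengths in m; the calibration is good to about 2 mm. A picture is of the moment at which its call begins. calibration takes no time and is no camera call.
- bot.job_done(): hands the job in; it is judged then, once.
The state is a dict: "time": time; "q": joint angles; "qd": joint speeds; "joint_efforts": joint torques, N m; "ee_pos": TCP position; "tcp_rot": TCP orientation; "wrist_force": force on the tool from outside, world axes, zero at the start; "torque": the same for the moment, N m; "opening": finger opening in m; "grasp_force": force on a finger pad.
Only numpy, scipy, OpenCV 4.12 (cv2) and the standard library are available. Lean on these libraries where they do the work, as an engineer would, in place of code of your own. Each camera call takes 0.05 s, during which the arm holds its last target. There are 200 camera calls.

## Working session

There is one attempt and no reset: what is moved stays moved. The work goes in short steps, Python scripts to look and compute and a shell command to move; the robot and the scene stay as the last step left them, time stands still between calls to the robot, and variables do not carry over. Pictures are saved under pics/ and viewed, at most 10 in all, crops included, and the job is handed in when it is done.

```bash
ls; mkdir -p pics
python3 - <<'E'
from workcell import bot
import cv2
for n in("top","side"):
    im=bot.camera(n); cv2.imwrite(f"pics/{n}0.png",im[:,:,::-1]); c=bot.calibration(n); print(n,c)
print(bot.get_obs())
E
```

```text
pics
top {'vfov': 42.79264938843169, 'cx': 282.57831971819985, 'cy': 208.57209286091646, 'k1': -0.15600966132633987, 'camera_from_world': array([[-0.00389236, -0.99988356, -0.01475498,  0.15359517],
       [-0.98796563,  0.00612665, -0.1545522 ,  0.59583091],
       [ 0.1546246 ,  0.01397584, -0.98787444,  0.94151775],
       [ 0.        ,  0.        ,  0.        ,  1.        ]])}
side {'vfov': 55.61421409395855, 'cx': 286.4635536203829, 'cy': 208.69729600604404, 'k1': -0.00605781194282962, 'camera_from_world': array([[ 0.87452301, -0.48493755, -0.00671335, -0.46153903],
       [-0.3910451 , -0.69687705, -0.60120388,  0.36517968],
       [ 0.28686796,  0.52839186, -0.79906747,  0.50524729],
       [ 0.        ,  0.        ,  0.        ,  1.        ]])}
{'time': 0.1, 'q': array([7.63747687e+01, 5.00915128e+00, 1.00381618e+01, 9.50990513e+01,
       6.33906154e-04, 9.00014045e+01]), 'qd': array([-0.02871795, -0.08615161,  0.20518426,  0.00305904,  0.03496804,
        0.01109245]), 'joint_efforts': array([ 7.54928169e-05, -5.21562481e+01,  4.65652514e+01,  1.59019599e-02,
        2.78000266e-05,  1.74863311e-05]), 'ee_pos': array([0.12950357, 0.53428878, 0.20213499]), 'tcp_rot': array([-1.79929959e+02, -6.32188809e-04,  1.66373363e+02]), 'wrist_force': array([-0.13549182, -0.39063494,  0.24495896]), 'torque': array([-0.0201123 ,  0.05422298,  0.01265537]), 'grasp_force': 0.0, 'opening': 0.08505581992496498}
```

View pics/top0.png

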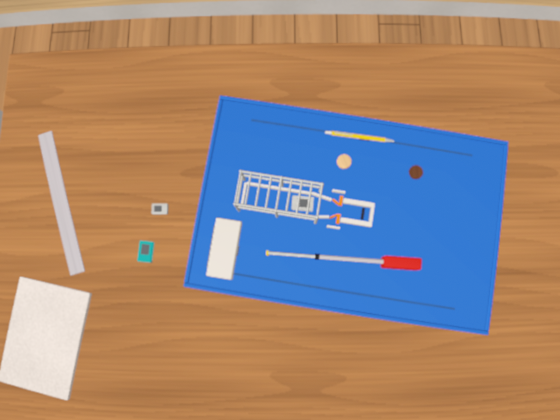

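View pics/side0.png

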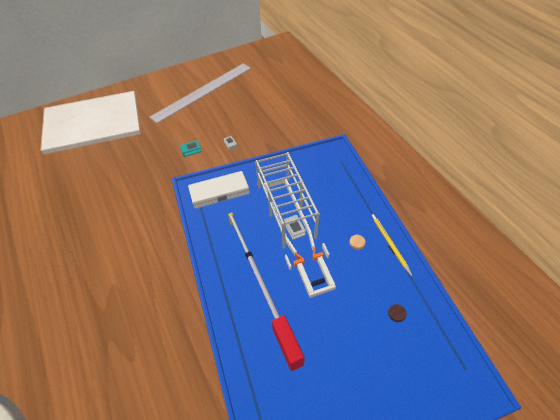

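The top view shows the guard around (240–322, 170–222), the clip at about (303,203), the dock at (355,213), the rod handle at (401,263) and the hook at (267,253). Next I'll measure these.

```bash
cat > h.py <<'E'
import numpy as np, cv2
from workcell import bot
def K(n):
    c=bot.calibration(n); f=210/np.tan(np.radians(c["vfov"]/2))
    return np.array([[f,0,c["cx"]],[0,f,c["cy"]],[0,0,1]]),np.array([c["k1"],0,0,0.]),np.array(c["camera_from_world"])
def ray(n,p):
    k,d,T=K(n); u=cv2.undistortPoints(np.array([[p]],float),k,d)[0,0]
    return -T[:3,:3].T@T[:3,3], T[:3,:3].T@np.array([u[0],u[1],1])
def onz(n,p,z):
    o,v=ray(n,p); return o+v*(z-o[2])/v[2]
def tri(pt,ps):
    A=[];b=[]
    for n,p in(("top",pt),("side",ps)):
        o,v=ray(n,p); v=v/np.linalg.norm(v); P=np.eye(3)-np.outer(v,v); A.append(P); b.append(P@o)
    return np.linalg.lstsq(np.vstack(A),np.hstack(b),rcond=None)[0]
def proj(n,X):
    k,d,T=K(n); return cv2.projectPoints(np.array(X,float).reshape(-1,1,3),cv2.Rodrigues(T[:3,:3])[0],T[:3,3],k,d)[0][:,0]
def mask(im,lo,hi):
    return cv2.inRange(cv2.cvtColor(im,cv2.COLOR_RGB2HSV),lo,hi)
def blobs(m,amin=8):
    n,l,s,c=cv2.connectedComponentsWithStats(m); return [(s[i,4],c[i].round(1),s[i,:4]) for i in range(1,n) if s[i,4]>=amin]
E
python3 - <<'E'
from h import *
np.set_printoptions(suppress=True,precision=4)
for n in("top","side"):
    im=cv2.imread(f"pics/{n}0.png")[:,:,::-1].copy()
    m=mask(im,(100,150,80),(125,255,255)); c=max(cv2.findContours(m,0,2)[0],key=cv2.contourArea)
    hull=cv2.convexHull(c); print(n,"desk",cv2.approxPolyDP(hull,6,True)[:,0].tolist())
    for nm,lo,hi in(("red",(174,150,60),(180,255,255)),("red0",(0,200,60),(4,255,255)),("orange",(5,150,120),(16,255,255)),("yellow",(17,110,120),(35,255,255))):
        roi=cv2.fillPoly(np.zeros(m.shape,np.uint8),[hull],255)
        mm=mask(im,lo,hi)&roi
        print(nm,[(a,c.tolist(),b.tolist()) for a,c,b in blobs(mm)])
        if nm[:3]=="red" and mm.any(): print(cv2.boxPoints(cv2.minAreaRect(cv2.findNonZero(mm))).round(1).tolist())
t=cv2.imread("pics/top0.png")[155:275,230:390]; s=cv2.imread("pics/side0.png")[145:305,220:345]
t=cv2.resize(t,None,fx=4.9,fy=4.9,interpolation=cv2.INTER_CUBIC)[:590]; cv2.imwrite("pics/tc.png",t)
cv2.imwrite("pics/sc.png",cv2.resize(s,None,fx=3.7,fy=3.7,interpolation=cv2.INTER_CUBIC))
E
```

```text
top desk [[220, 97], [506, 142], [487, 333], [185, 285]]
red [(np.int32(8), [419.9, 261.6], [419, 259, 2, 7])]
[[381.3999938964844, 266.70001220703125], [382.1000061035156, 256.0], [420.3999938964844, 258.6000061035156], [419.70001220703125, 269.20001220703125]]
red0 [(np.int32(353), [401.6, 262.7], [382, 257, 38, 12])]
[[381.8999938964844, 266.20001220703125], [382.6000061035156, 256.3999938964844], [419.6000061035156, 259.0], [418.8999938964844, 268.79998779296875]]
orange [(np.int32(9), [419.4, 170.9], [419, 168, 2, 7]), (np.int32(9), [340.6, 199.7], [340, 197, 2, 6]), (np.int32(11), [336.6, 202.3], [333, 200, 8, 5]), (np.int32(16), [337.5, 218.2], [336, 215, 4, 8])]
yellow [(np.int32(148), [360.8, 136.6], [332, 132, 53, 9])]
side desk [[172, 179], [345, 135], [520, 407], [495, 419], [229, 419]]
red [(np.int32(881), [287.6, 342.8], [272, 316, 32, 55])]
[[269.0, 321.29998779296875], [284.79998779296875, 314.29998779296875], [306.3999938964844, 363.70001220703125], [290.6000061035156, 370.6000061035156]]
red0 []
orange [(np.int32(49), [316.3, 254.9], [313, 248, 10, 12]), (np.int32(67), [298.2, 259.5], [294, 253, 10, 13])]
yellow [(np.int32(10), [230.1, 220.6], [229, 217, 3, 7]), (np.int32(213), [391.7, 244.9], [374, 219, 33, 48])]
```

View pics/tc.png

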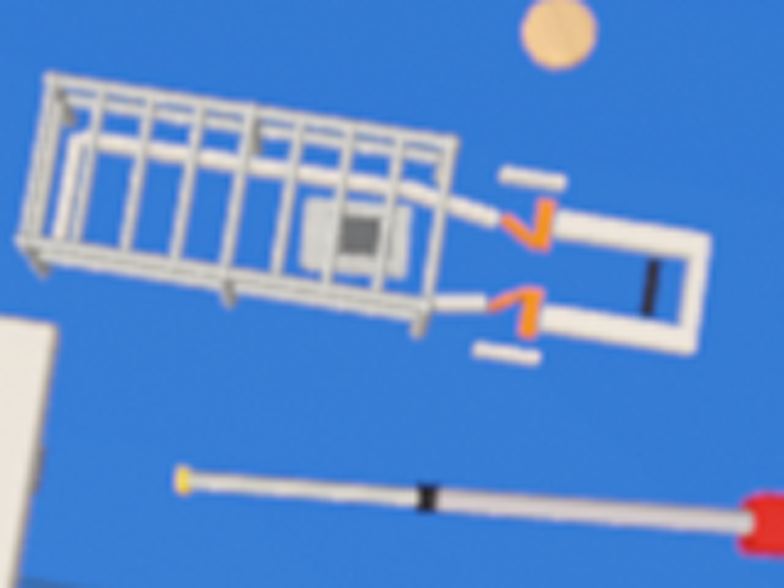

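View pics/sc.png

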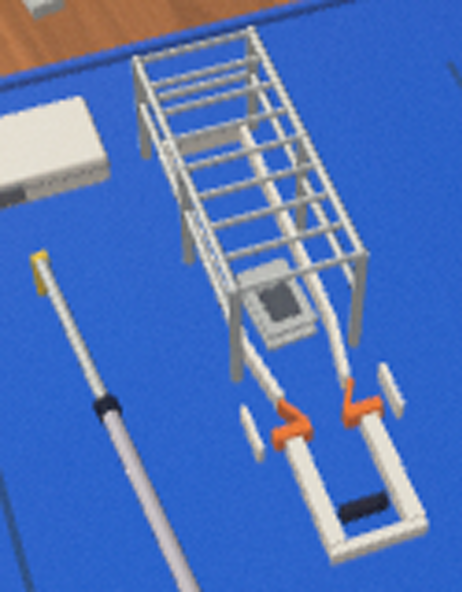

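The crops show the clip (top view, tc crop corners (305,197), (411,205), (405,278), (300,268)), the dock end corners (711,236) and (693,353), and the hook at (183,480). The gutter opens towards the dock with nothing in the way.

Run:
```python
from h import *
np.set_printoptions(suppress=True,precision=4)
T=lambda x,y:(230+(x-2)/4.9,155+(y-2)/4.9)
S=lambda x,y:(220+(x-1.5)/3.7,145+(y-1.5)/3.7)
print("tri corners",tri((220,97),(345,135)),tri((185,285),(172,179)))
c=np.array([onz("top",p,.024)[:2] for p in((220,97),(506,142),(487,333),(185,285))]); print(c, np.linalg.norm(c-np.roll(c,-1,0),axis=1))
yd=(c[0]+c[3]-c[1]-c[2]); yd/=np.linalg.norm(yd); print("desk y from corners",yd,np.degrees(np.arctan2(-yd[0],yd[1])),"ctr",c.mean(0))
# dock end wall top outer corners, z=.030 ; guard roof z=.088+
e=[tri(T(711,236),S(428,521)),tri(T(693,353),S(332,560))]; print("dock end tri",e)
d=[onz("top",T(*p),.030) for p in((711,236),(693,353))];print("dockend",d)
g=[onz("top",T(*p),.089) for p in((50,78),(456,142),(425,303),(20,240))];print("guard",np.array(g))
gt=[tri(T(50,78),S(250,32)),tri(T(456,142),S(363,257)),tri(T(425,303),S(235,292)),tri(T(20,240),S(137,60))];print("guard tri",np.array(gt))
k=np.array([onz("top",T(*p),.031) for p in((305,197),(411,205),(405,278),(300,268))]);print("clip",k,k.mean(0))
print("hook tri",tri(T(183,480),S(40,256)),"top@.049",onz("top",T(183,480),.049))
print("rodfront",onz("top",T(752,521),.046), "handle",[onz("top",p,.056) for p in((381.5,266.7),(382.2,256),(420.6,258.6),(420,269.2))])
print("pad",onz("top",T(650,287),.028))
```

```text
tri corners [0.8258 0.274  0.0206] [0.4547 0.3341 0.0239]
[[ 0.8241  0.2737]
 [ 0.7308 -0.2916]
 [ 0.362  -0.2311]
 [ 0.4568  0.3339]] [0.5729 0.3737 0.5729 0.3722]
desk y from corners [0.1642 0.9864] -9.451275307259808 ctr [0.5934 0.0212]
dock end tri [array([ 0.6075, -0.022 ,  0.0326]), array([ 0.5632, -0.0148,  0.0263])]
dockend [array([ 0.6094, -0.0229,  0.03  ]), array([ 0.5641, -0.0146,  0.03  ])]
guard [[0.6596 0.2264 0.089 ]
 [0.6347 0.0785 0.089 ]
 [0.5757 0.0906 0.089 ]
 [0.5996 0.2367 0.089 ]]
guard tri [[0.6577 0.2269 0.0894]
 [0.633  0.0791 0.09  ]
 [0.5743 0.091  0.0891]
 [0.5984 0.2369 0.0902]]
clip [[0.6253 0.1333 0.031 ]
 [0.622  0.0926 0.031 ]
 [0.5936 0.0952 0.031 ]
 [0.5977 0.1354 0.031 ]] [0.6097 0.1141 0.031 ]
hook tri [0.5146 0.1795 0.05  ] top@.049 [0.5154 0.1794 0.049 ]
rodfront [ 0.4988 -0.0327  0.046 ] handle [array([ 0.4879, -0.0278,  0.056 ]), array([ 0.5072, -0.0296,  0.056 ]), array([ 0.5017, -0.1   ,  0.056 ]), array([ 0.4825, -0.0983,  0.056 ])]
pad [0.59  0.001 0.028]
```

Everything agrees: desk top at z=0.018, origin about (0.594, 0.0213), yaw −9.45°. The clip is at desk y ≈ 0.094 and the rod at yaw −4.5°, centred near (0.495, −0.065). Moving above the handle now.

```bash
python3 -m crank '[{"gripper":85,"travel":[0,0,0],"twist":[0,0,0.176]},{"gripper":85,"travel":[0,0,0],"twist":[0,0,0.176]},{"gripper":85,"travel":[0,0,0],"twist":[0,0,0.176]},{"gripper":85,"travel":[0,0,0],"twist":[0,0,0.176]},{"gripper":85,"travel":[0,0,0],"twist":[0,0,0.176]},{"gripper":85,"travel":[0,0,0],"twist":[0,0,0.176]},{"gripper":85,"travel":[0,0,0],"twist":[0,0,0.176]},{"gripper":85,"travel":[0,0,0],"twist":[0,0,0.176]}]' && python3 -m crank '[{"gripper":60,"travel":[-47.4,34.2,6.8],"twist":[0,0,0]},{"gripper":60,"travel":[-47.4,34.2,6.8],"twist":[0,0,0]},{"gripper":60,"travel":[-47.4,34.2,6.8],"twist":[0,0,0]},{"gripper":60,"travel":[-47.4,34.2,6.8],"twist":[0,0,0]},{"gripper":60,"travel":[-47.4,34.2,6.8],"twist":[0,0,0]},{"gripper":60,"travel":[-47.4,34.2,6.8],"twist":[0,0,0]},{"gripper":60,"travel":[-47.4,34.2,6.8],"twist":[0,0,0]},{"gripper":60,"travel":[-47.4,34.2,6.8],"twist":[0,0,0]},{"gripper":60,"travel":[-47.4,34.2,6.8],"twist":[0,0,0]},{"gripper":60,"travel":[-47.4,34.2,6.8],"twist":[0,0,0]},{"gripper":60,"travel":[-47.4,34.2,6.8],"twist":[0,0,0]},{"gripper":60,"travel":[-47.4,34.2,6.8],"twist":[0,0,0]}]'
```

```text
time: 1.1
ee_pos: [0.1295, 0.5344, 0.2024]
tcp_rot: [-180.0, 0.0, 85.4]
wrist_force: [-0.6, -0.2, -0.4]
opening: 0.0846
grasp_force: 0.0
time: 2.6
ee_pos: [0.4968, -0.0654, 0.1208]
tcp_rot: [180.0, -0.0, 85.7]
wrist_force: [0.4, 0.9, 0.1]
opening: 0.0597
grasp_force: 0.0
```

```bash
python3 -m crank '[{"gripper":60,"travel":[0,-2,31],"twist":[0,0,0]},{"gripper":60,"travel":[0,0,31],"twist":[0,0,0]},{"gripper":60,"travel":[0,0,31],"twist":[0,0,0]},{"gripper":60,"travel":[0,0,0],"twist":[0,0,0]},{"gripper":15,"travel":[0,0,0],"twist":[0,0,0]},{"gripper":15,"travel":[0,0,0],"twist":[0,0,0]},{"gripper":15,"travel":[0,0,0],"twist":[0,0,0]},{"gripper":15,"travel":[0,0,0],"twist":[0,0,0]},{"gripper":15,"travel":[0,0,0],"twist":[0,0,0]},{"gripper":15,"travel":[0,0,0],"twist":[0,0,0]}]' 80
python3 - <<'E'
from h import *
im=bot.camera("side"); cv2.imwrite("pics/s1.png",cv2.resize(im[200:420,180:420,::-1],None,fx=2.5,fy=2.5)); o=bot.get_obs(); print(o["ee_pos"],o["tcp_rot"],o["wrist_force"],o["torque"],o["opening"],o["grasp_force"])
E
```

```text
time: 3.85
ee_pos: [0.4942, -0.0633, 0.0282]
tcp_rot: [-180.0, -0.0, 85.7]
wrist_force: [-0.2, -0.5, -0.0]
opening: 0.015
grasp_force: 0.0
[ 0.49416617 -0.06327995  0.02816388] [-1.79995689e+02 -6.81872233e-05  8.57005683e+01] [-0.43073722 -0.50457267 -0.08553956] [ 0.02472966  0.04932119 -0.01983227] 0.014627038431121678 0.0
```

View pics/s1.png

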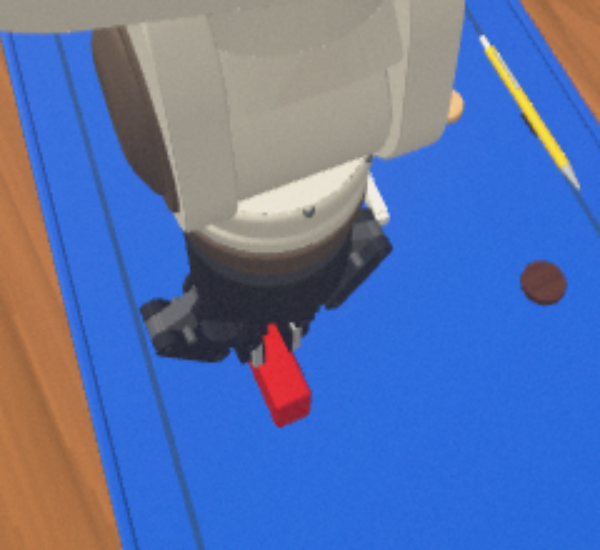

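The gripper closed to 15 mm with no force. The handle's rear end is unmoved at about crop (290,415), so the fingers missed it or sit above it. I'll check the geometry by projection.

Run:
```python
from h import *
np.set_printoptions(suppress=True,precision=1)
p=bot.get_obs()["ee_pos"]
cr=lambda P:(proj("side",P)-[180,200])*2.5
print("tcp",cr(p),"grasp",cr(p+[0,0,.019]))
d=np.array([.0781,.997,0]); w=np.array([.997,-.0781,0]); c=np.array([.495,-.065,.018])
for z in(0,.038): print(z,[cr(c+[0,0,z]+a*d*.035+b*w*.011).tolist() for a in(1,-1) for b in(1,-1)])
# triangulated handle top corners from first pics, side red box
print(proj("side",c+[0,0,.038]),[proj("side",c+[0,0,.038]+a*d*.035+b*w*.011).tolist() for a in(1,-1) for b in(1,-1)])
im=bot.camera("top");cv2.imwrite("pics/t1.png",cv2.resize(im[180:300,320:460,::-1],None,fx=5,fy=5,interpolation=2))
print((proj("top",p)-[320,180])*5); print(bot.get_obs()["opening"])
```

```text
tcp [[268.  356.8]] grasp [[267.9 346. ]]
0 [[[263.314117394967, 305.6085867103069]], [[230.91311370211855, 320.0143030026193]], [[312.7907111166053, 410.9863014315903]], [[278.70381775937756, 427.3222459132617]]]
0.038 [[[262.73729812367037, 281.7147925795747]], [[228.64555138646026, 296.65230322584335]], [[314.9020884826068, 391.25770892606397]], [[278.9379200858451, 408.3119850047011]]]
[[288.2 337. ]] [[[285.09491924946815, 312.6859170318299]], [[271.4582205545841, 318.66092129033734]], [[305.9608353930427, 356.5030835704256]], [[291.57516803433805, 363.32479400188043]]]
[[388.8 419. ]]
0.014798030939361325
```

View pics/t1.png

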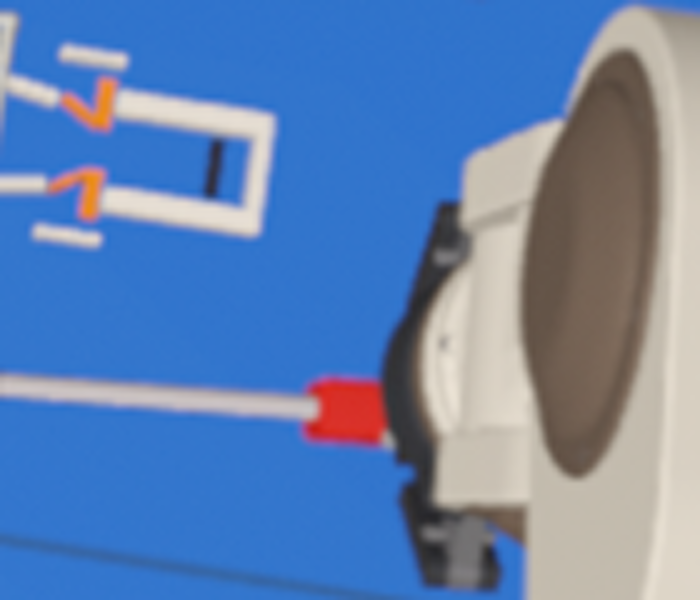

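The top view shows the handle's front red part at (305–385, 380–445), with the gripper over its middle, so the position is right. I'll command a full close.

```bash
python3 -m crank '[{"gripper":0,"travel":[0,0,0],"twist":[0,0,0]},{"gripper":0,"travel":[0,0,0],"twist":[0,0,0]},{"gripper":0,"travel":[0,0,0],"twist":[0,0,0]}]' 80; python3 -c "
from h import *
im=bot.camera('side');cv2.imwrite('pics/s2.png',cv2.resize(im[300:380,240:340,::-1],None,fx=6,fy=6,interpolation=2))"
```

```text
time: 4.32
ee_pos: [0.4942, -0.0633, 0.0282]
tcp_rot: [-180.0, 0.0, 85.7]
wrist_force: [-0.0, -0.8, -0.6]
opening: 0.0001
grasp_force: 0.0
```

View pics/s2.png

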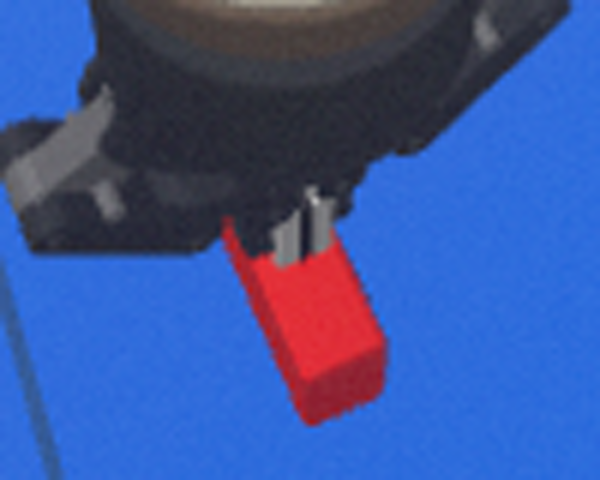

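The shut fingers are drawn above the handle's top face (tips near (290,265)), although the reported TCP is z=0.028. I'll raise them and check the tip height in both views.

```bash
python3 -m crank '[{"gripper":0,"travel":[0,0,-40],"twist":[0,0,0]},{"gripper":0,"travel":[0,0,-40],"twist":[0,0,0]},{"gripper":0,"travel":[0,0,0],"twist":[0,0,0]}]' 80; python3 -c "
from h import *
a=bot.camera('side');b=bot.camera('top')
p=bot.get_obs()['ee_pos'];print(p,proj('side',p),proj('top',p))
x=cv2.resize(a[260:380,230:350,::-1],None,fx=3.3,fy=3.3,interpolation=2);y=cv2.resize(b[200:320,340:460,::-1],None,fx=3.3,fy=3.3,interpolation=2)
cv2.imwrite('pics/s3.png',np.hstack([x,y]))
print((proj('side',p)-[230,260])*3.3,(proj('top',p)-[340,200])*3.3)
print((proj('side',p+[0,0,.03])-[230,260])*3.3)
"
```

```text
time: 4.75
ee_pos: [0.4959, -0.0635, 0.1114]
tcp_rot: [179.7, 0.0, 85.7]
wrist_force: [-0.0, 0.5, -0.7]
opening: -0.0003
grasp_force: 0.0
[ 0.49431424 -0.06330489  0.10806038] [[287.00975867 322.69821421]] [[406.93463311 261.24435434]]
[[188.1322036 206.9041069]] [[220.88428928 202.10636932]]
[[187.69259162 177.78254626]]
```

View pics/s3.png

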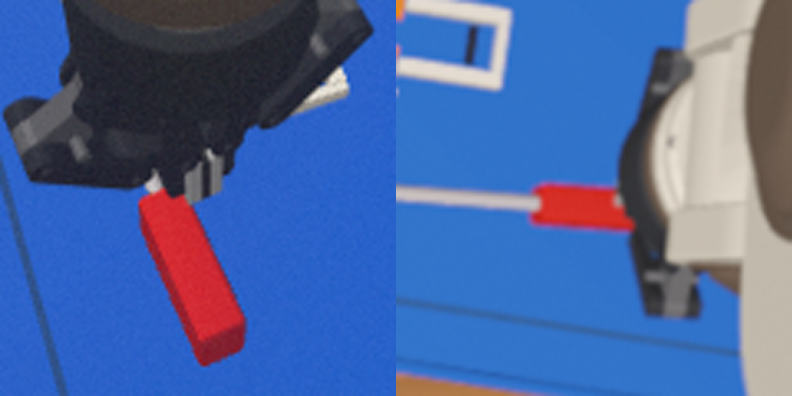

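The tips appear roughly 25 mm higher than the reported TCP. I'll reopen and descend a little below the previous height (still above the desk by the readout), then close.

```bash
python3 -m crank '[{"gripper":60,"travel":[0,0,0],"twist":[0,0,0]},{"gripper":60,"travel":[0,0,0],"twist":[0,0,0]},{"gripper":60,"travel":[0,0,0],"twist":[0,0,0]},{"gripper":60,"travel":[0,0,40],"twist":[0,0,0]},{"gripper":60,"travel":[0,0,40],"twist":[0,0,0]},{"gripper":60,"travel":[0,0,8],"twist":[0,0,0]},{"gripper":60,"travel":[0,0,0],"twist":[0,0,0]}]' 40; python3 -m crank '[{"gripper":10,"travel":[0,0,0],"twist":[0,0,0]},{"gripper":10,"travel":[0,0,0],"twist":[0,0,0]},{"gripper":10,"travel":[0,0,0],"twist":[0,0,0]},{"gripper":10,"travel":[0,0,0],"twist":[0,0,0]}]' 40
```

```text
time: 5.72
ee_pos: [0.4942, -0.0633, 0.0207]
tcp_rot: [-180.0, -0.0, 85.7]
wrist_force: [0.1, 0.3, -0.0]
opening: 0.06
grasp_force: 0.0
time: 6.22
ee_pos: [0.495, -0.0634, 0.0216]
tcp_rot: [179.9, 0.0, 85.7]
wrist_force: [-0.4, 0.4, 5.1]
opening: 0.0209
grasp_force: 39.2
```

It now grips (20.9 mm, 39 N), so the tips really are higher than reported. I'll open slightly and go deeper in steps, watching the force.

```bash
python3 -m crank '[{"gripper":45,"travel":[0,0,0],"twist":[0,0,0]},{"gripper":45,"travel":[0,0,0],"twist":[0,0,0]},{"gripper":45,"travel":[0,0,4],"twist":[0,0,0]},{"gripper":45,"travel":[0,0,0],"twist":[0,0,0]}]'; python3 -m crank '[{"gripper":45,"travel":[0,0,4],"twist":[0,0,0]},{"gripper":45,"travel":[0,0,0],"twist":[0,0,0]}]'; python3 -m crank '[{"gripper":45,"travel":[0,0,3],"twist":[0,0,0]},{"gripper":45,"travel":[0,0,0],"twist":[0,0,0]}]'
```

```text
time: 6.72
ee_pos: [0.4938, -0.0632, 0.0156]
tcp_rot: [-179.9, -0.0, 85.7]
wrist_force: [0.1, 0.3, 0.8]
opening: 0.0446
grasp_force: 0.0
time: 6.98
ee_pos: [0.4939, -0.0633, 0.0117]
tcp_rot: [-180.0, -0.0, 85.7]
wrist_force: [-0.5, 0.5, 0.3]
opening: 0.0448
grasp_force: 0.0
time: 7.22
ee_pos: [0.494, -0.0633, 0.0089]
tcp_rot: [-180.0, -0.0, 85.7]
wrist_force: [0.2, 0.2, 0.5]
opening: 0.0449
grasp_force: 0.0
```

```bash
python3 -m crank '[{"gripper":45,"travel":[0,0,3],"twist":[0,0,0]},{"gripper":45,"travel":[0,0,3],"twist":[0,0,0]},{"gripper":45,"travel":[0,0,0],"twist":[0,0,0]}]'; python3 -m crank '[{"gripper":10,"travel":[0,0,0],"twist":[0,0,0]},{"gripper":10,"travel":[0,0,0],"twist":[0,0,0]},{"gripper":10,"travel":[0,0,0],"twist":[0,0,0]},{"gripper":10,"travel":[0,0,0],"twist":[0,0,0]}]' 90;python3 -m crank '[{"gripper":10,"travel":[0,0,0],"twist":[0,0,0]},{"gripper":10,"travel":[0,0,0],"twist":[0,0,0]}]' 90
```

```text
time: 7.6
ee_pos: [0.494, -0.0633, 0.0028]
tcp_rot: [-180.0, -0.0, 85.7]
wrist_force: [0.2, -0.5, -0.2]
opening: 0.045
grasp_force: 0.0
time: 8.1
ee_pos: [0.4944, -0.0633, 0.0036]
tcp_rot: [180.0, 0.0, 85.7]
wrist_force: [0.2, -0.4, 4.3]
opening: 0.0204
grasp_force: 88.7
time: 8.35
ee_pos: [0.4944, -0.0633, 0.0035]
tcp_rot: [180.0, 0.0, 85.7]
wrist_force: [-0.9, -0.5, 6.0]
opening: 0.0204
grasp_force: 88.7
```

Firm grip. Lifting 28 mm, drawing back 105 mm, aligning with the gutter and shifting over it.

```bash
python3 -m crank '[{"gripper":10,"travel":[0,0,-14],"twist":[0,0,0]},{"gripper":10,"travel":[0,0,-14],"twist":[0,0,0]},{"gripper":10,"travel":[-25,0,0],"twist":[0,0,0]},{"gripper":10,"travel":[-40,0,0],"twist":[0,0,0]},{"gripper":10,"travel":[-40,0,0],"twist":[0,0,0]},{"gripper":10,"travel":[0,0,0],"twist":[0,0,0.087]},{"gripper":10,"travel":[0,25,0],"twist":[0,0,0]},{"gripper":10,"travel":[0,30,0],"twist":[0,0,0]},{"gripper":10,"travel":[0,18,0],"twist":[0,0,0]},{"gripper":10,"travel":[0,0,0],"twist":[0,0,0]},{"gripper":10,"travel":[0,0,0],"twist":[0,0,0]}]' 90
python3 - <<'E'
from h import *
np.set_printoptions(suppress=True,precision=4)
im=bot.camera("top"); cv2.imwrite("pics/t2full.png",im[:,:,::-1]); s=bot.camera("side"); cv2.imwrite("pics/s4full.png",s[:,:,::-1])
A=cv2.resize(im[155:275,240:400,::-1],None,fx=3,fy=3,interpolation=2);B=cv2.resize(s[220:340,220:320,::-1],None,fx=3,fy=3,interpolation=2)
cv2.imwrite("pics/c4.png",np.hstack([A,B])); o=bot.get_obs(); print(o["ee_pos"],o["tcp_rot"],o["wrist_force"],o["opening"],o["grasp_force"])
E
```

```text
time: 9.72
ee_pos: [0.5578, -0.1796, 0.0314]
tcp_rot: [-180.0, -0.0, 80.7]
wrist_force: [0.6, 0.0, -1.9]
opening: 0.0204
grasp_force: 88.5
[ 0.5577 -0.1797  0.0315] [-179.9914    0.0019   80.7129] [ 0.0872 -0.2569 -1.2885] 0.020077683240834386 88.50874185562134
```

View pics/c4.png

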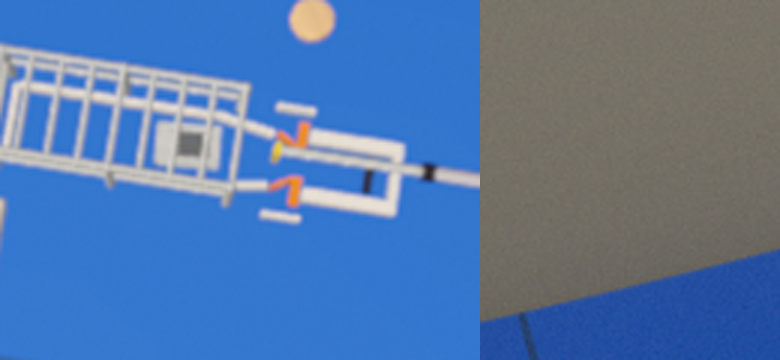

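The rod's hook is at crop (276,152) and its black band at (428,172), over the dock. Converting to desk coordinates.

```bash
cat >> h.py <<'E'
YD=np.array([.1642,.9864]);XD=np.array([.9864,-.1642]);O=np.array([.594,.0213])
def desk(p): r=np.asarray(p)[:2]-O; return np.array([r@XD,r@YD])*1000
E
python3 - <<'E'
from h import *
np.set_printoptions(suppress=True,precision=1)
F=lambda x,y:(240+(x-1)/3,155+(y-1)/3)
for nm,p,z in(("hook",(276,152),.077),("band",(428,172),.077),("rod at right edge",(478,180),.077),("clipTL",(160,122),.031),("clipTR",(222,128),.031),("clipBR",(216,172),.031),("clipBL",(155,165),.031),("padtop",(370,168),.028),("padtop2",(366,193),.028),("catchU",(299,148),.03),("catchD",(297,178),.03),("cheekU",(405,145),.03),("cheekD",(395,215),.03)):
    print(nm,desk(onz("top",F(*p),z)))
print("tcp",desk(bot.get_obs()["ee_pos"]))
im=cv2.imread("pics/t2full.png")[:,:,::-1].copy(); m=mask(im,(20,90,120),(35,255,255)); print(blobs(m[170:240,300:420],3))
E
```

```text
hook [-3.5 40.9]
band [ -1.  -50.8]
rod at right edge [ -1.1 -81.2]
clipTL [ 11.8 113.3]
clipTR [14.2 74.3]
clipBR [-14.   73.7]
clipBL [-15.6 112.1]
padtop [  4.3 -21.5]
padtop2 [-11.8 -21.2]
catchU [ 9.5 24.6]
catchD [-9.6 23.1]
cheekU [ 21.9 -41.1]
cheekD [-23.  -40.8]
tcp [  -2.8 -204.2]
[(np.int32(13), array([32. , 34.7]), array([31, 32,  3,  6], dtype=int32))]
```

```bash
python3 -m crank '[{"gripper":10,"travel":[0,1,4],"twist":[0,0,0.009]},{"gripper":10,"travel":[17,0,0],"twist":[0,0,0]},{"gripper":10,"travel":[17,0,0],"twist":[0,0,0]},{"gripper":10,"travel":[17,0,0],"twist":[0,0,0]},{"gripper":10,"travel":[17,0,0],"twist":[0,0,0]},{"gripper":10,"travel":[17,0,0],"twist":[0,0,0]},{"gripper":10,"travel":[0,0,0],"twist":[0,0,0]},{"gripper":10,"travel":[0,0,0],"twist":[0,0,0]}]' 90
python3 - <<'E'
from h import *
np.set_printoptions(suppress=True,precision=1)
im=bot.camera("top"); cv2.imwrite("pics/t5.png",cv2.resize(im[155:275,240:400,::-1],None,fx=4.9,fy=4.9,interpolation=2))
m=mask(im,(20,90,120),(35,255,255))[170:240,240:420]
for a,c,b in blobs(m,3): print(a,c,b,desk(onz("top",(c[0]+240,c[1]+170),.073)))
print(desk(bot.get_obs()["ee_pos"]))
E
```

```text
time: 10.82
ee_pos: [0.5738, -0.0961, 0.0272]
tcp_rot: [-180.0, 0.0, 80.2]
wrist_force: [0.2, -0.2, -1.0]
opening: 0.02
grasp_force: 88.5
8 [46.1 25.6] [45 24  3  5] [  1.8 124.5]
[  -0.6 -119.4]
```

View pics/t5.png

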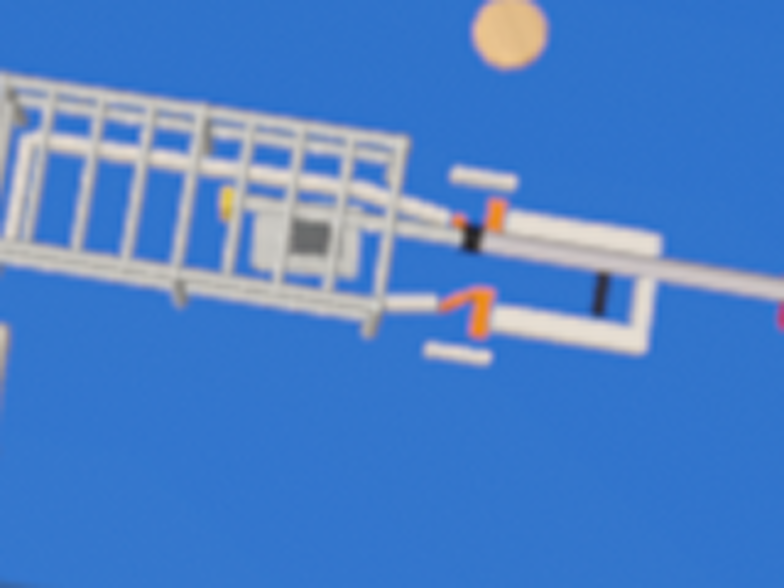

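The hook is beyond the clip's closed end at crop (227,203), centred within 2 mm. Lowering it behind the clip.

```bash
python3 -m crank '[{"gripper":10,"travel":[1,-1.5,4],"twist":[0,0,0]},{"gripper":10,"travel":[0,0,6],"twist":[0,0,0]},{"gripper":10,"travel":[0,0,6],"twist":[0,0,0]},{"gripper":10,"travel":[0,0,5],"twist":[0,0,0]},{"gripper":10,"travel":[0,0,0],"twist":[0,0,0]},{"gripper":10,"travel":[0,0,0],"twist":[0,0,0]}]' 90
python3 - <<'E'
from h import *
np.set_printoptions(suppress=True,precision=1)
im=bot.camera("top"); cv2.imwrite("pics/t6.png",im[:,:,::-1])
m=mask(im,(20,90,120),(35,255,255))[170:240,240:420]
for a,c,b in blobs(m,3): print(a,c,b,desk(onz("top",(c[0]+240,c[1]+170),.051)))
m=mask(im,(0,0,40),(180,90,130))[185:225,285:345]  # dark clip window
for a,c,b in blobs(m,6): print("dark",a,c,b,desk(onz("top",(c[0]+285,c[1]+185),.031)))
o=bot.get_obs();print(desk(o["ee_pos"]),o["wrist_force"],o["torque"])
E
```

```text
time: 11.62
ee_pos: [0.5726, -0.0949, 0.0063]
tcp_rot: [180.0, -0.0, 80.2]
wrist_force: [-0.6, 0.0, -2.0]
opening: 0.0207
grasp_force: 88.5
10 [45.5 28.5] [45 26  2  6] [  0.2 125.5]
dark 23 [17.7 19.6] [15 18  7  4] [-2.7 92.5]
dark 15 [49.3 20.5] [48 18  4  5] [ 5.  33.6]
[  -2.  -118.2] [ 0.3  0.4 -1.9] [-0.  0.  0.]
```

```bash
python3 -m crank '[{"gripper":10,"travel":[-3,0,0],"twist":[0,0,0]},{"gripper":10,"travel":[-3,0,0],"twist":[0,0,0]},{"gripper":10,"travel":[-3,0,0],"twist":[0,0,0]},{"gripper":10,"travel":[-3,0,0],"twist":[0,0,0]},{"gripper":10,"travel":[-4,0,0],"twist":[0,0,0]},{"gripper":10,"travel":[-4,0,0],"twist":[0,0,0]},{"gripper":10,"travel":[-4,0,0],"twist":[0,0,0]},{"gripper":10,"travel":[-4,0,0],"twist":[0,0,0]},{"gripper":10,"travel":[-4,0,0],"twist":[0,0,0]},{"gripper":10,"travel":[-4,0,0],"twist":[0,0,0]},{"gripper":10,"travel":[-2,0,0],"twist":[0,0,0]}]' 90
cat > st.py <<'E'
from h import *
np.set_printoptions(suppress=True,precision=1)
im=bot.camera("top"); cv2.imwrite("pics/t7.png",im[:,:,::-1])
m=mask(im,(20,90,120),(35,255,255))[170:240,240:420]
for a,c,b in blobs(m,3): print("hook",a,desk(onz("top",(c[0]+240,c[1]+170),.051)))
m=mask(im,(0,0,40),(180,90,130))[180:230,270:380]
for a,c,b in blobs(m,6): print("dark",a,b,desk(onz("top",(c[0]+270,c[1]+180),.031)))
m=mask(im,(4,150,120),(18,255,255))[185:230,325:350]
for a,c,b in blobs(m,4): print("orange",a,b,desk(onz("top",(c[0]+325,c[1]+185),.03)))
o=bot.get_obs();print(desk(o["ee_pos"]),o["ee_pos"]*1000,"F desk",o["wrist_force"][:2]@XD,o["wrist_force"][:2]@YD,o["wrist_force"][2],o["torque"])
E
python3 st.py
```

```text
time: 13.05
ee_pos: [0.566, -0.1327, 0.0062]
tcp_rot: [-180.0, 0.0, 80.2]
wrist_force: [-0.0, 0.1, -0.8]
opening: 0.0204
grasp_force: 88.5
hook 8 [-1.1 87.8]
dark 8 [45 25  2  5] [-3.5 68.3]
dark 17 [50 26  4  5] [-3.8 57. ]
dark 16 [83 27  5  5] [ 4.3 -5.3]
dark 6 [92 33  2  5] [ -4.  -20.7]
orange 26 [ 8 12  9  8] [14.5 26.8]
orange 19 [11 30  4  8] [-17.4  24. ]
[  -2.4 -156.6] [ 566.  -132.8    6.2] F desk 0.03198585607799583 -0.24897020768054434 -1.3144082452949235 [-0. -0.  0.]
```

The clip follows. Continuing more slowly into the catches.

```bash
R='' ; python3 -m crank '[{"gripper":10,"travel":[-2,0.3,0],"twist":[0,0,0]},{"gripper":10,"travel":[-2,0.3,0],"twist":[0,0,0]},{"gripper":10,"travel":[-2,0.3,0],"twist":[0,0,0]},{"gripper":10,"travel":[-2,0,0],"twist":[0,0,0]},{"gripper":10,"travel":[-2,0,0],"twist":[0,0,0]},{"gripper":10,"travel":[-2,0,0],"twist":[0,0,0]},{"gripper":10,"travel":[-2,0,0],"twist":[0,0,0]},{"gripper":10,"travel":[-2,0,0],"twist":[0,0,0]},{"gripper":10,"travel":[-2,0,0],"twist":[0,0,0]},{"gripper":10,"travel":[-2,0,0],"twist":[0,0,0]},{"gripper":10,"travel":[-2,0,0],"twist":[0,0,0]},{"gripper":10,"travel":[-2,0,0],"twist":[0,0,0]}]' 90; python3 st.py
```

```text
time: 14.6
ee_pos: [0.5627, -0.1567, 0.0062]
tcp_rot: [180.0, 0.0, 80.2]
wrist_force: [0.2, 1.0, -1.6]
opening: 0.0206
grasp_force: 88.4
dark 40 [58 27  9  6] [-3.1 37.2]
dark 15 [96 29  4  5] [  4.9 -29.9]
dark 8 [92 32  2  6] [ -2.7 -20.5]
orange 23 [9 9 9 8] [20.3 25.9]
orange 21 [ 9 32  5  9] [-21.5  24.5]
[  -1.7 -180.9] [ 562.7 -156.8    6.2] F desk 0.4786863897466149 0.1270637848403545 -1.371102383409411 [ 0.  -0.1 -0. ]
```

```bash
python3 -m crank '[{"gripper":10,"travel":[-2,0,0],"twist":[0,0,0]},{"gripper":10,"travel":[-2,0,0],"twist":[0,0,0]},{"gripper":10,"travel":[-2,0,0],"twist":[0,0,0]},{"gripper":10,"travel":[-2,0,0],"twist":[0,0,0]},{"gripper":10,"travel":[-2,0,0],"twist":[0,0,0]},{"gripper":10,"travel":[-2,0,0],"twist":[0,0,0]},{"gripper":10,"travel":[-2,0,0],"twist":[0,0,0]},{"gripper":10,"travel":[-2,0,0],"twist":[0,0,0]},{"gripper":10,"travel":[-2,0,0],"twist":[0,0,0]},{"gripper":10,"travel":[-2,0,0],"twist":[0,0,0]},{"gripper":10,"travel":[-1,0,0],"twist":[0,0,0]}]' 90; python3 st.py
```

```text
time: 16.02
ee_pos: [0.5593, -0.177, 0.0062]
tcp_rot: [180.0, 0.0, 80.2]
wrist_force: [1.7, 0.8, -1.5]
opening: 0.0205
grasp_force: 88.4
hook 12 [ 0.7 43. ]
dark 44 [68 29 10  6] [-3.5 16.8]
dark 9 [107  31   3   4] [  4.5 -50.2]
dark 7 [92 32  2  6] [ -3.3 -20.4]
orange 25 [ 8 10 10  8] [18.4 26.6]
orange 22 [ 7 33  7  8] [-22.7  25.3]
[  -1.7 -201.4] [ 559.2 -177.1    6.2] F desk 0.7754240370065587 1.6666306928530328 -1.57021620069925 [ 0.2 -0.2 -0.2]
```

```bash
python3 -m crank '[{"gripper":10,"travel":[-1.5,0,0],"twist":[0,0,0]},{"gripper":10,"travel":[-1.5,0,0],"twist":[0,0,0]},{"gripper":10,"travel":[-1.5,0,0],"twist":[0,0,0]},{"gripper":10,"travel":[-1.5,0,0],"twist":[0,0,0]},{"gripper":10,"travel":[-1.5,0,0],"twist":[0,0,0]},{"gripper":10,"travel":[-1.5,0,0],"twist":[0,0,0]},{"gripper":10,"travel":[-1.5,0,0],"twist":[0,0,0]},{"gripper":10,"travel":[-1.5,0,0],"twist":[0,0,0]},{"gripper":10,"travel":[-1,0,0],"twist":[0,0,0]},{"gripper":10,"travel":[0,0,0],"twist":[0,0,0]}]' 90; python3 st.py;  python3 -m crank '[{"gripper":10,"travel":[-1,0,0],"twist":[0,0,0]},{"gripper":10,"travel":[0,0,0],"twist":[0,0,0]}]'; python3 st.py
```

```text
time: 17.32
ee_pos: [0.5569, -0.1898, 0.0062]
tcp_rot: [-180.0, 0.0, 80.2]
wrist_force: [-0.3, 0.6, -1.5]
opening: 0.0201
grasp_force: 88.4
hook 13 [ 0.9 30. ]
dark 43 [75 30 10  6] [-3.5  3.5]
dark 7 [92 32  2  6] [ -2.9 -20.4]
orange 24 [ 8 10 10  8] [18.7 27. ]
orange 19 [10 32  4  9] [-22.9  24.1]
[  -1.9 -214.3] [ 556.9 -189.8    6.2] F desk 0.22016525789567928 0.8320945064198431 -0.8176121925387797 [ 0.  -0.  -0.1]
time: 17.62
ee_pos: [0.5568, -0.1907, 0.0062]
tcp_rot: [-180.0, -0.0, 80.2]
wrist_force: [0.1, 1.1, -0.8]
opening: 0.0203
grasp_force: 88.4
hook 15 [ 0.3 29.3]
dark 42 [76 30  9  6] [-3.4  2.8]
dark 8 [92 32  2  6] [ -2.7 -20.5]
orange 20 [ 9 10  9  7] [19.4 26.3]
orange 21 [10 32  4  9] [-22.2  24.4]
[  -1.9 -215.2] [ 556.8 -190.6    6.2] F desk 0.18456607027612656 1.7846590408138652 -2.1265312390646174 [ 0.2 -0.1 -0.1]
```

```bash
python3 -m crank '[{"gripper":10,"travel":[-1,0,0],"twist":[0,0,0]},{"gripper":10,"travel":[-1,0,0],"twist":[0,0,0]},{"gripper":10,"travel":[-1,0,0],"twist":[0,0,0]},{"gripper":10,"travel":[0,0,0],"twist":[0,0,0]}]'|grep -E "ee_pos|wrist"; python3 st.py;  python3 -m crank '[{"gripper":10,"travel":[-1,0,0],"twist":[0,0,0]},{"gripper":10,"travel":[0,0,0],"twist":[0,0,0]}]'|grep -E "ee_pos|wrist"; python3 st.py
```

```text
ee_pos: [0.5564, -0.1937, 0.0062]
wrist_force: [1.0, 1.4, -2.4]
hook 13 [ 1.4 26. ]
dark 42 [77 30 10  6] [-3.5 -0.1]
dark 7 [92 32  2  6] [ -2.9 -20.4]
orange 24 [ 9 10  9  9] [18.3 26.2]
orange 20 [10 32  4  9] [-22.6  24.2]
[  -1.8 -218.3] [ 556.3 -193.8    6.2] F desk 0.014409293119561078 1.327456822681292 -1.6953105688462216 [ 0.1 -0.1 -0.1]
ee_pos: [0.5562, -0.1947, 0.0062]
wrist_force: [-0.2, 0.5, -1.7]
hook 14 [ 0.9 25.7]
dark 42 [78 30  9  6] [-3.3 -1.2]
dark 11 [91 32  3  6] [ -4.  -19.8]
orange 23 [ 9 10  9  8] [18.7 26.2]
orange 20 [10 32  4  9] [-22.6  24.2]
[  -1.8 -219.2] [ 556.2 -194.7    6.2] F desk 0.11735904706147439 0.8106255802509663 -1.8292258278535611 [ 0.1 -0.  -0.1]
```

```bash
cat > fs.py <<'E'
from h import *
f=[];
for i in range(3):
    im=bot.camera("top"); f.append(bot.get_obs()["wrist_force"])
m=mask(im,(4,150,120),(18,255,255))[185:230,325:350]
o=bot.get_obs(); f=np.mean(f,0)
print(desk(o["ee_pos"]).round(2),"Fy",round(float(f[:2]@YD),2),"t",o["time"],[desk(onz("top",(c[0]+325,c[1]+185),.03)).round(1).tolist() for a,c,b in blobs(m,4)])
E
for i in 1 2; do python3 -m crank '[{"gripper":10,"travel":[-0.7,0,0],"twist":[0,0,0]},{"gripper":10,"travel":[0,0,0],"twist":[0,0,0]}]' >/dev/null; python3 fs.py; done
```

```text
[  -1.83 -219.91] Fy 1.22 t 18.925 [[18.1, 25.9], [-22.6, 24.2]]
[  -1.86 -220.61] Fy 1.58 t 19.325 [[18.1, 25.9], [-22.0, 24.4]]
```

```bash
python3 -m crank '[{"gripper":10,"travel":[-0.6,0,0],"twist":[0,0,0]},{"gripper":10,"travel":[0,0,0],"twist":[0,0,0]}]' >/dev/null; python3 fs.py; python3 -m crank '[{"gripper":10,"travel":[-0.5,0,0],"twist":[0,0,0]},{"gripper":10,"travel":[0,0,0],"twist":[0,0,0]}]' >/dev/null; python3 fs.py
```

```text
[  -1.85 -221.12] Fy 2.21 t 19.725 [[18.1, 25.9], [-22.6, 24.2]]
[  -1.87 -221.48] Fy 3.75 t 20.125 [[17.9, 26.5], [-22.9, 24.1]]
```

Pad contact. Smaller steps now.

```bash
python3 -m crank '[{"gripper":10,"travel":[-0.4,0,0],"twist":[0,0,0]},{"gripper":10,"travel":[0,0,0],"twist":[0,0,0]}]' >/dev/null; python3 fs.py
```

```text
[  -1.75 -222.  ] Fy 5.17 t 20.525 [[14.7, 26.6], [-22.0, 24.1]]
```

```bash
python3 -m crank '[{"gripper":10,"travel":[-0.3,0,0],"twist":[0,0,0]},{"gripper":10,"travel":[0,0,0],"twist":[0,0,0]}]' >/dev/null; python3 fs.py
```

```text
[  -1.76 -222.2 ] Fy 5.85 t 20.925 [[14.7, 26.6], [-22.0, 24.1]]
```

The +x catch has sprung shut, but the −x one not yet.

```bash
python3 -m crank '[{"gripper":10,"travel":[-0.3,0,0],"twist":[0,0,0]},{"gripper":10,"travel":[0,0,0],"twist":[0,0,0]}]' | grep wrist; python3 fs.py
```

```text
wrist_force: [1.5, 6.0, -1.3]
[  -1.95 -222.4 ] Fy 5.01 t 21.325 [[14.6, 26.4], [-17.4, 24.0]]
```

```bash
python3 -m crank '[{"gripper":10,"travel":[-0.2,0,0],"twist":[0,0,0]},{"gripper":10,"travel":[0,0,0],"twist":[0,0,0]}]' | grep wrist; python3 fs.py
```

```text
wrist_force: [0.8, 4.9, -2.0]
[  -1.96 -222.53] Fy 5.84 t 21.725 [[14.6, 26.4], [-17.4, 24.0]]
```

Both catches are shut (x = 14.6 and −17.4, their initial shut values). Backing the hook off gently and lifting.

```bash
python3 -m crank '[{"gripper":10,"travel":[1,0,0],"twist":[0,0,0]},{"gripper":10,"travel":[2,0,0],"twist":[0,0,0]},{"gripper":10,"travel":[3,0,0],"twist":[0,0,0]},{"gripper":10,"travel":[0,0,0],"twist":[0,0,0]}]'; python3 fs.py; python3 -m crank '[{"gripper":10,"travel":[0,0,-3],"twist":[0,0,0]},{"gripper":10,"travel":[0,0,-7],"twist":[0,0,0]},{"gripper":10,"travel":[0,0,-9],"twist":[0,0,0]},{"gripper":10,"travel":[0,0,-9],"twist":[0,0,0]},{"gripper":10,"travel":[0,0,0],"twist":[0,0,0]}]'; python3 st.py
```

```text
time: 22.22
ee_pos: [0.5566, -0.1923, 0.0062]
tcp_rot: [180.0, 0.0, 80.2]
wrist_force: [-0.2, -0.1, -1.7]
opening: 0.0203
grasp_force: 88.5
[  -1.79 -216.98] Fy 0.39 t 22.375 [[14.9, 26.8], [-17.0, 24.0]]
time: 23.0
ee_pos: [0.5573, -0.1926, 0.0354]
tcp_rot: [179.9, 0.0, 80.2]
wrist_force: [-0.2, 0.3, -1.0]
opening: 0.0206
grasp_force: 88.5
hook 17 [ 6.7 26. ]
dark 60 [79 28 10  8] [-1.4 -3.8]
dark 10 [92 30  2  9] [ -3.  -21.5]
orange 7 [15 12  2  4] [19.9 23.7]
orange 7 [ 8 15  5  4] [13.2 33.6]
orange 22 [10 30  5  8] [-17.  24.]
[  -1.5 -216.9] [ 556.9 -192.4   34.7] F desk 0.027446017058587277 0.5909535747907143 -1.9571412852023262 [-0. -0.  0.]
```

```bash
python3 -m crank '[{"gripper":10,"travel":[0,-20,0],"twist":[0,0,0]},{"gripper":10,"travel":[0,-32,0],"twist":[0,0,0]},{"gripper":10,"travel":[0,-31,0],"twist":[0,0,0]},{"gripper":10,"travel":[0,0,0],"twist":[0,0,-0.048]},{"gripper":10,"travel":[0,0,0],"twist":[0,0,-0.048]},{"gripper":10,"travel":[0,0,0],"twist":[0,0,0]},{"gripper":10,"travel":[0,0,0],"twist":[0,0,0]}]'; python3 st.py
python3 - <<'E'
from h import *
o=bot.get_obs();d=(np.array([.4944,-.0633])-o["ee_pos"][:2])*1000;y=np.radians(o["tcp_rot"][2]);print("tx ty",d@[np.cos(y),np.sin(y)],d@[np.sin(y),-np.cos(y)])
E
```

```text
time: 23.92
ee_pos: [0.4747, -0.1782, 0.034]
tcp_rot: [-180.0, -0.0, 85.6]
wrist_force: [-0.3, 0.6, -1.7]
opening: 0.0207
grasp_force: 88.7
dark 60 [79 28 10  8] [-1.4 -3.8]
dark 12 [92 28  3 11] [ -1.  -21.6]
orange 27 [ 8 12  9  8] [14.4 26.5]
orange 22 [10 30  5  8] [-17.  24.]
[ -84.8 -216.3] [ 474.8 -178.2   34. ] F desk 0.18987548479596975 -0.2743989855529534 -1.2239584695938297 [-0.  0. -0.]
tx ty 116.03941366537926 10.865230447791573
```

```bash
python3 -m crank '[{"gripper":10,"travel":[29,2.7,0],"twist":[0,0,0]},{"gripper":10,"travel":[29,2.7,0],"twist":[0,0,0]},{"gripper":10,"travel":[29,2.7,0],"twist":[0,0,0]},{"gripper":10,"travel":[29,2.8,0],"twist":[0,0,0]},{"gripper":10,"travel":[0,0,0],"twist":[0,0,0]},{"gripper":10,"travel":[0,0,10],"twist":[0,0,0]},{"gripper":10,"travel":[0,0,10],"twist":[0,0,0]},{"gripper":10,"travel":[0,0,8],"twist":[0,0,0]},{"gripper":10,"travel":[0,0,1],"twist":[0,0,0]},{"gripper":10,"travel":[0,0,0.7],"twist":[0,0,0]},{"gripper":10,"travel":[0,0,0],"twist":[0,0,0]}]'
```

```text
time: 25.35
ee_pos: [0.4946, -0.0634, 0.0047]
tcp_rot: [180.0, 0.0, 85.7]
wrist_force: [-0.7, -0.2, -1.1]
opening: 0.0204
grasp_force: 88.7
```

```bash
python3 -m crank '[{"gripper":10,"travel":[0,0,0.6],"twist":[0,0,0]},{"gripper":10,"travel":[0,0,0],"twist":[0,0,0]}]' | grep -E "ee|wrist"; python3 -m crank '[{"gripper":10,"travel":[0,0,0.6],"twist":[0,0,0]},{"gripper":10,"travel":[0,0,0],"twist":[0,0,0]}]' | grep -E "ee|wrist"
```

```text
ee_pos: [0.4944, -0.0633, 0.004]
wrist_force: [0.5, -0.1, -1.1]
ee_pos: [0.4945, -0.0633, 0.0035]
wrist_force: [-1.9, 0.7, 1.5]
```

Contact with the desk. Opening, retreating straight up, and checking.

```bash
python3 -m crank '[{"gripper":30,"travel":[0,0,0],"twist":[0,0,0]},{"gripper":45,"travel":[0,0,0],"twist":[0,0,0]},{"gripper":60,"travel":[0,0,0],"twist":[0,0,0]},{"gripper":60,"travel":[0,0,0],"twist":[0,0,0]},{"gripper":60,"travel":[0,0,-20],"twist":[0,0,0]},{"gripper":60,"travel":[0,0,-50],"twist":[0,0,0]},{"gripper":60,"travel":[0,0,-60],"twist":[0,0,0]},{"gripper":60,"travel":[-50,0,-30],"twist":[0,0,0]},{"gripper":60,"travel":[-60,0,0],"twist":[0,0,0]},{"gripper":60,"travel":[-60,0,0],"twist":[0,0,0]},{"gripper":60,"travel":[-60,0,0],"twist":[0,0,0]},{"gripper":60,"travel":[0,0,0],"twist":[0,0,0]}]'; python3 st.py
python3 - <<'E'
from h import *
for n,lo in(("top",(0,200,60)),("side",(170,150,60))):
    im=bot.camera(n); m=mask(im,(0,200,60),(4,255,255))|mask(im,(170,150,60),(180,255,255))
    print(n,[(a,c) for a,c,b in blobs(m,50)]); 
    b0=cv2.imread(f"pics/{n}0.png")[:,:,::-1].copy(); m=mask(b0,(0,200,60),(4,255,255))|mask(b0,(170,150,60),(180,255,255)); print("start",[(a,c) for a,c,b in blobs(m,50)])
    d=cv2.absdiff(im,b0).max(2); cv2.imwrite(f"pics/{n}9.png",im[:,:,::-1])
    print([ (a,b.tolist()) for a,c,b in blobs((d>60).astype(np.uint8),15)])
E
```

```text
time: 27.35
ee_pos: [0.4762, -0.2961, 0.1625]
tcp_rot: [-180.0, 0.0, 85.4]
wrist_force: [-0.4, 0.7, 0.2]
opening: 0.0602
grasp_force: 0.0
dark 56 [79 29 10  7] [-1.3 -4.2]
dark 10 [92 29  3 10] [ -1.6 -21.7]
orange 24 [ 8 12  9  8] [14.6 26.4]
orange 21 [10 30  5  8] [-17.   24.2]
[ -64.1 -330.5] [ 476.5 -294.2  162.7] F desk 0.2353131688903503 0.9745396828528579 0.46116650552361255 [ 0. -0. -0.]
top [(np.int32(420), array([401.7, 262.2]))]
start [(np.int32(421), array([401.6, 262.7]))]
[(np.int32(86), [291, 195, 7, 16]), (np.int32(112), [299, 196, 9, 16]), (np.int32(59), [309, 197, 5, 15]), (np.int32(293), [340, 204, 24, 16]), (np.int32(15), [556, 242, 4, 5]), (np.int32(17), [555, 285, 5, 7])]
side [(np.int32(904), array([288.5, 342.6]))]
start [(np.int32(902), array([287.8, 342.8]))]
[(np.int32(79), [519, 2, 32, 20]), (np.int32(57), [396, 12, 21, 15]), (np.int32(43), [417, 24, 19, 12]), (np.int32(95), [393, 26, 29, 23]), (np.int32(101), [408, 46, 42, 29]), (np.int32(27), [423, 47, 13, 10]), (np.int32(39), [303, 49, 13, 13]), (np.int32(16), [487, 59, 9, 6]), (np.int32(57), [317, 60,
[... 173 characters left out ...]
15, 46, 34]), (np.int32(3933), [317, 135, 116, 137]), (np.int32(16), [532, 136, 6, 9]), (np.int32(27), [539, 144, 13, 11]), (np.int32(23), [454, 166, 13, 13]), (np.int32(60), [433, 171, 17, 19]), (np.int32(15), [499, 176, 9, 8]), (np.int32(22), [509, 185, 13, 12]), (np.int32(339), [447, 187, 60, 57]), (np.int32(68), [489, 203, 34, 30]), (np.int32(55), [284, 215, 15, 7]), (np.int32(15), [453, 215, 8, 8]), (np.int32(254), [285, 220, 21, 19]), (np.int32(54), [507, 240, 18, 17]), (np.int32(344), [302, 257, 23, 27]), (np.int32(23), [445, 257, 11, 8]), (np.int32(230), [454, 265, 38, 30]), (np.int32(71), [285, 315, 21, 51]), (np.int32(8823), [423, 337, 137, 83]), (np.int32(39), [277, 340, 15, 31])]
```

The rod is back in place, both catches are shut, and the bystanders are unchanged in the top view. Handing in.

```bash
python3 -c "
from workcell import bot
print(bot.job_done())"
```

```text
the job is handed in; nothing more can be done
None
```

I drew the clip into the dock, where the camera shows both catches shut behind it (pull peaked at about 6 N), stood the rod back upright within about 1 mm of where it lay, and handed the job in at about 27 s; no verdict was returned.

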